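# Set the pivot cap of a raclette melter

### The arm

A 6-joint arm with a two-finger parallel gripper is mounted at the origin on the work surface. World frame = base frame: x ahead of the robot, y to its left, z up, the work surface at z = 0. Lengths are in m, angles in rad, forces in N, time in s.
With the tool pointing down it reaches from about 0.25 to 0.775 m from the base axis. Payload 8.9 kg.
Tool frame: the origin (TCP) lies on the centre line of the jaws, within the pads' length; the fingertips stand 11 mm ahead of it and the grasp point (between the pads) lies 8 mm behind it (finger_overhang is the distance from the TCP to the fingertips, in m); z points along the fingers, y is the line along which they close (so a half turn about z gives the same grasp; the last joint's range is limited). The gripper opens to 85 mm and grips with 20 to 120 N. Pads are 22 mm wide; open, the fingers measure 114 mm over their backs; the gripper's body (76 mm by 85 mm) begins 54 mm behind the grasp point. The pads swing forward as they close: fully open they stand 13 mm farther back than shut.
Start: joints at [1.06, 0.291, -0.153, 1.127, 0, 1.431], TCP at [0.191, 0.489, 0.242] pointing down, gripper open.
Joint ranges: [-2.52, 2.52], [-0.91, 1.74], [-1.3, 1.37], [-1.96, 2.02], [-1.52, 1.47], [-3.14, 3.14]. Speed limits (rad/s): [2.22, 2.22, 2.79, 3.14, 3.14, 3.14].

### API

Orientations are given as a rotation vector (axis times angle).
In Python, from station import * gives the robot as it stands.
- The arm moves only by the tool play_rows, never from a script. Its argument "plan" is a list that holds one entry, the list of rows, each a list of 5 numbers: the shift along the tool's x, y, z in cm, then the turn about the tool's z in degrees, then the finger opening in cm, from 0 to 8.54. In form: [[[x, y, z, twist, claw], ...]]. A call has 1 to 8 rows; each row is the pose to reach, as a shift and turn from the pose commanded when the call began, along the tool's axes at that moment; what a row does not reach only later rows make up. A row lasts 1/12 s, in which the tool goes at most 41.7 mm and 7.16 degrees, less where a joint would pass 70% of its speed; a pose out of reach is approached as far as the arm can. A call with a gripper value outside its range is refused whole. The fingers move at their own pace and stop on an object; "grip_force" is the grip in N (left out, the last holds). Time passes only in rows, so rows that repeat a pose let the fingers close. It gives the time, the measured TCP pose, the force, the opening and the grip force at its end, in the units of the state.
- read_state(): the state, without advancing time (a new reading comes with each control period).
- read_camera(name): name is "scene" or "top" or "wrist"; returns a dict with "color" (420x560x3 uint8, red, green, blue), "vfov" (degrees; the focal length in pixels is half the picture's height over the tangent of half this angle, whatever the lens; pixels are square), "cx", "cy" (the principal point, pixels), "origin" and "orientation" of the camera in the world. Camera axes: x right, y down, z forward; pixel columns grow to the right and rows downward; lengths in m; the calibration is good to about 2 mm. A picture is of the moment at which its call begins. There is no depth.
- job_done(): hands the job in; it is judged then, once.
The state is a dict: "clock": time; "joints": joint angles; "joint_vel": joint speeds; "joint_efforts": joint torques, N m; "ee_pos": TCP position; "tcp_rot": TCP orientation; "wrist_force": force on the tool from outside, world axes, zero at the start; "torque": the same for the moment, N m; "gripper_width": finger opening in m; "finger_force": force on a finger pad.
Only numpy, scipy, OpenCV 4.12 (cv2) and the standard library are available. Lean on these libraries where they do the work, as an engineer would, in place of code of your own. Each camera call takes 0.05 s, during which the arm holds its last target. There are 200 camera calls.

### The job

Get the swing-arm pivot of the cheese melter ready: take the red-handled flat gauge out of the wooden rack, push its blade down into the slot in the melter's steel block until its shoulder sits on the block, and leave it standing there. Then screw the round knurled cap on the pivot pillar down (clockwise from above) until it bottoms out, and back it off a quarter turn. Finish while still gripping the cap in that position, without letting go, and leave the grey gauge and the blue mug where they stand.

Things in the scene. Friction and masses are not known exactly. Their poses are not given: they have to be found in the camera images.
- gauge: Red-handled flat gauge, about 110 g, loose, upright in either rack slot. Origin: centre of the blade tip; z up, x across its thickness, y along its width. Going up (mm): blade 5 (x) by 40 (y), its lowest 8 tapering to 2 by 32; z 32 to 40 shoulder 18 by 60; z 40 to 85 red handle 14 (x) by 30 (y): grip it across the 14. Fits the slot either way round.
- gauge_grey: Identical gauge with a grey handle, standing in the rack's other slot, 100 mm from the red one along y. To be left alone.
- rack: Fixed wooden block 60 (x) by 180 (y) by 45 mm high with two slots at y = -50 and +50 mm, each 8 by 44 and 36 mm deep, in which the gauges stand with the shoulder on the block's top (tip 32 mm below the top). Origin: centre of its underside.
- slot_mouth (a point): Centre of the slot's mouth in the top face of the melter's bare steel block (block 50 by 80, top 60 mm above the table). The slot is 8 mm wide along this frame's x, 44 mm long along its y, straight down, 36 mm deep, square-edged. With the gauge fully home its tip is 32 mm below this point.
- melter: Fixed black iron cheese melter. Origin on the table, straight below the pivot pillar's axis; the slot block is 130 mm from the pillar on the -y side, the swing arm, cheese cradle with a block of cheese and the heater hood (from 140 to 440 mm on the +y side, up to 235 mm high) on the other.
- cap_grip (a point): On the axis of the round knurled steel cap (44 across, 34 mm high, black top with white radial line, white side stripe), 22 mm above its underside; turns and rises with it; 90 mm above the table when bottomed. z up, x along the white line. Below is a collar of 34 mm radius, top 54 mm above the table, with a white tick that the line meets when bottomed.
- cap (a joint): Angle of the cap, rad: 0 = bottomed out (a hard stop), grows as the cap is unscrewed (counter-clockwise from above), up to 3.6. It starts unscrewed by about 1 to 2.8 rad. Right-hand thread: the cap rises 8 mm a turn (1.27 mm per rad). Turning it takes about 0.06 N m; it stays where it is left.
- mug: Blue mug, 76 across, 90 high, with a handle, standing beyond the rack. Bystander, loose; origin under its centre.
There are look-alikes about, which are no part of the job. What is shaped like the gauge but turquoise or yellow is not meant.

How it is judged:
On the way, in this order (a step that is already met when the one before it is completed fails the run):
1. the red gauge is in the slot of the melter's block, shoulder down on it (within 4 mm), and let go (z of gauge in the frame of slot_mouth between -0.036 and -0.028 m and horizontal distance between gauge and slot_mouth below 0.006 m and angle between gauge's own z axis and vertical below 0.12 rad and contact force between the fingers and gauge below 0.1 N), for 0.2 s.
2. the cap is screwed down to its stop (within 0.06 rad) (value of joint cap below 0.06 rad), for 0.2 s.
At the end, for the whole second after the job is handed in: Cap still, 1.57 rad (within 0.26) back from its stop, gripped by the fingers (over 3 N, grasp point within 30 mm of cap_grip); red gauge untouched in the melter's slot, shoulder on the block within 4 mm, centred within 6 mm, upright; grey gauge and mug within 30 mm of their starts (all of step 1 and value of joint cap between 1.311 and 1.831 rad and contact force between the fingers and cap above 3 N and distance between the grasp point and cap_grip below 0.03 m and velocity of joint cap between -0.1 and 0.1 rad/s and distance of each of gauge_grey, mug from where it was at the start of the episode below 0.03 m); the arm keeps its last pose, push and grip.
It fails at once if the grey gauge or the blue mug is moved by more than 30 mm (distance of any of gauge_grey, mug from where it was at the start of the episode above 0.03 m).
It also fails if it takes over 64 s, if anything falls off the work surface, if the arm or the gripper's body presses on something with over 40 N, if the wrist force passes 120 N, or if a joint passes its speed limit or range.

## Working session

There is one attempt and no reset: what is moved stays moved. The work goes in short steps, Python scripts to look and compute and a tool call to move; the robot and the scene stay as the last step left them, time stands still between calls to the robot, and variables do not carry over. Pictures are saved under pics/ and viewed, at most 10 in all, crops included, and the job is handed in when it is done.

Besides the shell and the picture viewer there is one more tool, called after "Emit:" as a command line: name --argument value ..., lists and objects as JSON in quotes. play_rows: Moves the arm, as the interface text tells. Its arguments: {"type":"object","properties":{"plan":{"type":"array"},"grip_force":{"type":"number"}},"required":["plan"]}

```bash
mkdir -p pics; ls; cat > h.py <<'E'
from station import *
import numpy as np, cv2
from scipy.spatial.transform import Rotation as R
def rot(o):
    o=np.array(o,float)
    if o.shape==(3,3): return o
    return R.from_rotvec(o).as_matrix() if o.size==3 else R.from_quat(o).as_matrix()
def cam(name,save=None):
    c=read_camera(name)
    if save: cv2.imwrite('pics/'+save,c['color'][:,:,::-1])
    return c
def ray(c,u,v):
    f=210/np.tan(np.radians(c['vfov'])/2)
    return np.array(c['origin']),rot(c['orientation'])@np.array([(u-c['cx'])/f,(v-c['cy'])/f,1])
def onz(c,u,v,z):
    o,d=ray(c,u,v); return o+d*(z-o[2])/d[2]
def proj(c,p):
    f=210/np.tan(np.radians(c['vfov'])/2)
    q=rot(c['orientation']).T@(np.array(p)-np.array(c['origin'])); return c['cx']+f*q[0]/q[2],c['cy']+f*q[1]/q[2]
E
python3 - <<'E'
from h import *
import pickle
C={}
for n in ['top','scene']:
    c=cam(n,n+'0.png'); C[n]=c
    print(n,c['vfov'],c['cx'],c['cy'],c['origin'],c['orientation'])
pickle.dump(C,open('c0.pkl','wb'))
print(read_state())
E
```

```text
pics
top 55.31263990671116 278.28029674393844 211.2092503590644 [ 0.34784507 -0.11038198  0.81626862] [-2.14139724  2.0834629  -0.21351541]
scene 57.92225319543659 278.6701794287568 209.26782932358194 [0.9473935  0.07378781 0.65582935] [-1.43013472 -2.22403701  0.81625839]
{'clock': 0.1, 'joints': array([ 1.05969900e+00,  2.91183942e-01, -1.54045939e-01,  1.12668909e+00,
       -3.40246363e-05,  1.43148651e+00]), 'joint_vel': array([-6.17395211e-04, -8.84429114e-05,  3.23440034e-03,  6.78285402e-04,
        1.75988583e-03,  6.05130412e-04]), 'joint_efforts': array([ 1.90845218e-03, -5.37975991e+01,  3.31918538e+01,  9.30467475e-03,
       -1.86583989e-04, -1.24012843e-05]), 'ee_pos': array([0.19054982, 0.48879891, 0.24181234]), 'tcp_rot': array([-5.80584291e-01, -3.08714632e+00,  1.68791915e-03]), 'wrist_force': array([-0.18455833, -0.42069726, -0.06556727]), 'torque': array([1.54454007e-02, 9.06448908e-05, 1.68475286e-03]), 'finger_force': 0.0, 'gripper_width': 0.08545858761215526}
```

View pics/top0.png

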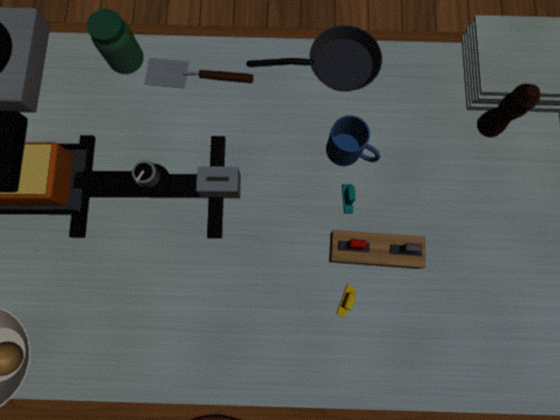

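View pics/scene0.png

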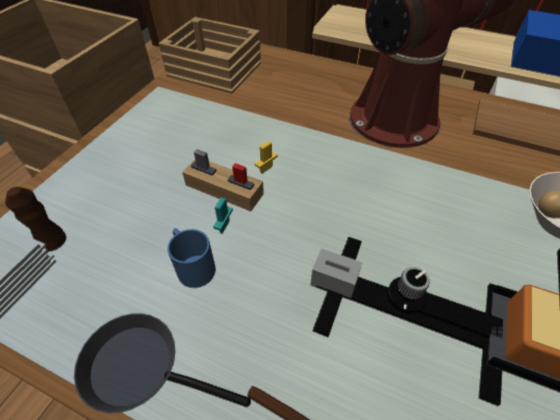

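The top view shows the red handle at (358,243), the grey at (412,249), the slot at (217,179), the cap at (147,174) and the mug at (348,140). The scene view agrees. Next I'll enlarge the parts I need.

```bash
python3 - <<'E'
from h import *
a=cv2.imread('pics/top0.png')
l=cv2.resize(a[150:215,120:250],None,fx=6,fy=6,interpolation=cv2.INTER_CUBIC)[:290]
l=cv2.resize(a[150:200,120:250],None,fx=6,fy=6,interpolation=cv2.INTER_CUBIC)
r=cv2.resize(a[225:273,320:450],None,fx=6,fy=6,interpolation=cv2.INTER_CUBIC)
o=np.vstack([l,r])*1.5
o=np.clip(o,0,255).astype(np.uint8)
cv2.imwrite('pics/z1.png',o);print(o.shape)
E
```

```text
(588, 780, 3)
```

View pics/z1.png

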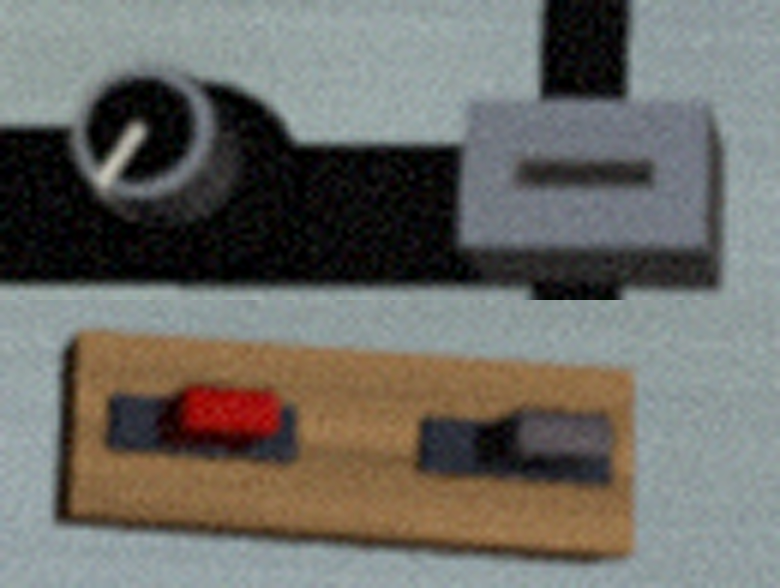

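Crop: slot ends at (517,173) and (655,172), block top corners (467,97) and (707,248), cap face centre (141,129) with its line ending at (102,182). Rack corners are (80,330) and (635,370), red handle top about (232,411).

```bash
python3 - <<'E'
from h import *
import pickle
c=pickle.load(open('c0.pkl','rb'))['top']
A=lambda x,y,z:onz(c,120+(x+.5)/6-.5,150+(y+.5)/6-.5,z)
B=lambda x,y,z:onz(c,320+(x+.5)/6-.5,225+(y-299.5)/6-.5,z)
b=[A(*p,.06) for p in [(467,97),(717,100),(707,248),(459,246)]]
print('block',np.mean(b,0),[np.linalg.norm(b[i]-b[i-1]) for i in range(4)])
s=[A(517,173,.06),A(655,172,.06)];print('slot',s,np.mean(s,0),np.linalg.norm(s[0]-s[1]))
cc=A(141,129,.105);e=A(102,182,.105);print('cap',cc,e-cc,np.degrees(np.arctan2(*(e-cc)[[1,0]])))
r=[B(*p,.045) for p in [(80,330),(635,370),(632,553),(70,517)]]
print('rack',np.mean(r,0),[np.linalg.norm(r[i]-r[i-1]) for i in range(4)],r[1]-r[0],r[2]-r[3])
s=[B(*p,.053) for p in [(110,397),(297,408),(295,462),(108,448)]];print('shoulder',np.mean(s,0),s[1]-s[0],s[2]-s[3])
s=[B(*p,.098) for p in [(185,387),(282,392),(280,437),(182,430)]];print('handle',np.mean(s,0),s[1]-s[0],s[2]-s[3])
st=read_state();print(rot(st['tcp_rot']))
w=cam('wrist','w0.png');print(w['origin'],w['vfov'],w['orientation'])
E
```

```text
block [0.56704698 0.01483617 0.06      ] [np.float64(0.05059475610620657), np.float64(0.08226223345582252), np.float64(0.050280792597340015), np.float64(0.08053564128936021)]
slot [array([0.56616656, 0.03785403, 0.06      ]), array([ 0.56774211, -0.00720275,  0.06      ])] [0.56695434 0.01532564 0.06      ] 0.04508431987555686
cap [0.56407671 0.14588904 0.105     ] [-0.0172621   0.01034473  0.        ] 149.0668260165787
rack [ 0.44000133 -0.30131934  0.045     ] [np.float64(0.06061814542119782), np.float64(0.1796012517750787), np.float64(0.0589927074741529), np.float64(0.17902244911943135)] [-0.00816964 -0.17941535  0.        ] [-0.0065118  -0.17890398  0.        ]
shoulder [ 0.44189472 -0.25124849  0.053     ] [-0.00189555 -0.05962314  0.        ] [-0.00282632 -0.0593496   0.        ]
handle [ 0.44178586 -0.2519344   0.098     ] [-0.00071455 -0.02913466  0.        ] [-0.00129926 -0.02931828  0.        ]
[[-9.31679443e-01  3.63281084e-01 -5.19448456e-04]
 [ 3.63281435e-01  9.31678919e-01 -9.95823747e-04]
 [ 1.22195245e-04 -1.11649449e-03 -9.99999369e-01]]
[0.12109318 0.5163209  0.37383874] 68.39488459737576 [2.38273224 1.62852476 0.24386328]
```

```bash
cat >> h.py <<'E'
def go(xyz,yaw,show=True):
    "shift (cm), twist(deg) to bring TCP to xyz with tool y at world yaw (deg, mod 180)"
    s=read_state(); M=rot(s['tcp_rot']); d=M.T@(np.array(xyz)-s['ee_pos'])*100
    y=np.degrees(np.arctan2(M[1,1],M[0,1])); t=(y-yaw+90)%180-90
    print('t',round(s['clock'],2),'pos',s['ee_pos'].round(4),'yaw',y.round(2),'tilt',M[:2,2].round(4),'j',s['joints'].round(2),'w',round(s['gripper_width'],4),'F',np.round(s['wrist_force'],1),'ff',s['finger_force'])
    print('shift',d.round(2),'twist',t.round(2),'rows',np.linalg.norm(d)/4.17)
E
python3 - <<'E'
from h import *
import pickle
C=pickle.load(open('c0.pkl','rb'))
go([.442,-.2515,.2],-2.35)
c=C['scene']; cap=np.array([.564,.1459,0])
p=onz(c,404.5,306.5,.054); d=p-cap; print('tick',p,d,np.degrees(np.arctan2(d[1],d[0])))
a=cv2.imread('pics/scene0.png')
o=cv2.resize(a[240:325,305:445],None,fx=5.7,fy=5.7,interpolation=cv2.INTER_CUBIC)
cv2.imwrite('pics/z2.png',np.clip(o*1.5,0,255).astype(np.uint8))
E
```

```text
t 0.15 pos [0.1906 0.4889 0.2419] yaw 68.7 tilt [-0.0005 -0.0009] j [ 1.06  0.29 -0.15  1.13 -0.    1.43] w 0.0859 F [-0.2 -0.4 -0.6] ff 0.0
shift [-50.32 -59.84   4.24] twist 71.05 rows 18.777196894620204
tick [0.59227092 0.14766348 0.054     ] [0.02827092 0.00176348 0.054     ] 3.5693572746675954
```

View pics/z2.png

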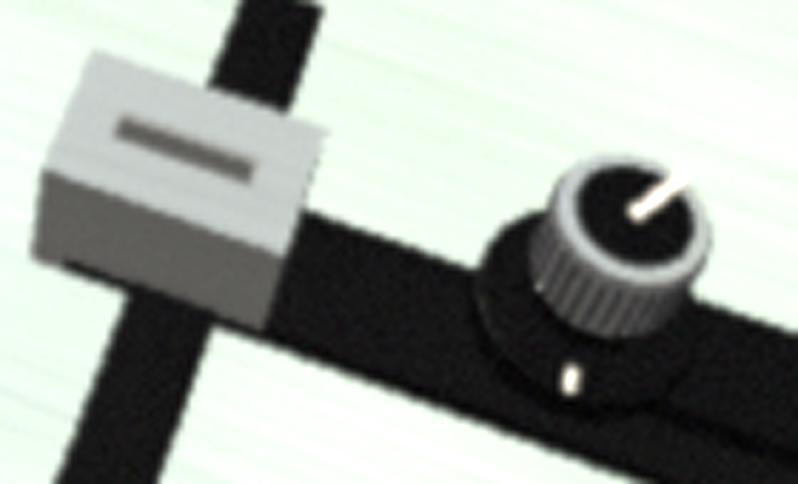

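Emit:
play_rows --plan '[[[-2.6,-3.1,0,3.7,8.5],[-5.2,-6.2,0,7.4,8.5],[-7.8,-9.3,0,11.1,8.5],[-10.4,-12.4,0,14.8,8.5],[-13,-15.5,0,18.5,8.5],[-15.6,-18.6,0,22.2,8.5],[-18.2,-21.7,0,25.9,8.5],[-20.8,-24.8,0,29.6,8.5]]]'

```text
clock: 0.82
ee_pos: [0.2943, 0.1808, 0.2423]
tcp_rot: [1.354, 2.835, 0.0]
wrist_force: [1.5, 0.8, 0.7]
gripper_width: 0.085
finger_force: 0.0
```

The scene crop shows the tick at (570,380), so at about +3° yaw. The cap line is at 149°, so the cap is unscrewed by about 2.55 rad.

```bash
python3 -c "
from h import *
go([.442,-.2515,.2],-2.35)"
```

```text
t 0.82 pos [0.2943 0.1808 0.2423] yaw 38.95 tilt [0.0004 0.0001] j [ 0.34 -0.06 -0.56  1.07 -0.    1.23] w 0.085 F [1.5 0.8 0.7] ff 0.0
shift [-42.9  -15.69   4.23] twist 41.3 rows 11.001835817087033
```

Emit:
play_rows --plan '[[[-3.6,-1.3,0.3,3.5,7],[-7.2,-2.6,0.6,7,6],[-10.8,-3.9,0.9,10.5,6],[-14.4,-5.2,1.2,14,6],[-18,-6.5,1.5,17.5,6],[-21.6,-7.8,1.8,21,6],[-25.2,-9.1,2.1,24.5,6],[-28.8,-10.4,2.4,28,6]]]'

```text
clock: 1.48
ee_pos: [0.3953, -0.1087, 0.2181]
tcp_rot: [2.001, 2.422, 0.0]
wrist_force: [1.3, 0.7, -0.4]
gripper_width: 0.0605
finger_force: 0.0
```

```bash
python3 -c "
from h import *
go([.442,-.2515,.16],-2.35)"
```

```text
t 1.48 pos [ 0.3953 -0.1087  0.2181] yaw 10.89 tilt [0.0002 0.    ] j [-0.45  0.09 -0.47  1.01  0.    0.93] w 0.0605 F [ 1.3  0.7 -0.4] ff 0.0
shift [-14.91   1.88   5.81] twist 13.24 rows 3.8632741224712355
```

Emit:
play_rows --plan '[[[-3,0.4,1.2,2.7,4],[-6,0.8,2.4,5.4,4],[-9,1.2,3.6,8.1,4],[-12,1.6,4.8,10.8,4],[-14.9,1.9,5.8,13.2,4],[-14.9,1.9,5.8,13.2,4]]]'

```text
clock: 1.98
ee_pos: [0.4433, -0.2532, 0.1582]
tcp_rot: [2.268, 2.174, -0.001]
wrist_force: [-0.6, 0.2, 0.1]
gripper_width: 0.0403
finger_force: 0.0
```

```bash
python3 -c "
from h import *
go([.442,-.2515,.07],-2.35)
c=cam('wrist','w1.png'); import pickle; pickle.dump(c,open('w1.pkl','wb'))
print(proj(c,[.442,-.2515,.098]),c['origin'])
"
```

```text
t 1.98 pos [ 0.4433 -0.2532  0.1582] yaw -2.41 tilt [-0.0006 -0.0007] j [-0.66  0.33 -0.33  0.91 -0.    0.95] w 0.0403 F [-0.6  0.2  0.1] ff 0.0
shift [ 0.18 -0.14  8.82] twist -0.06 rows 2.1160468958461744
(np.float64(280.76117421479483), np.float64(225.25612247606972)) [ 0.44641304 -0.17840622  0.29017878]
```

View pics/w1.png

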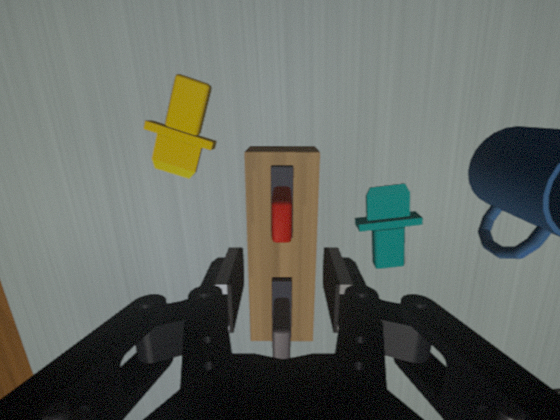

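The red handle top is centred at (282,222), against a predicted (281,225), so the position holds. I'll go down and grip.

Emit:
play_rows --plan '[[[0.1,-0.1,2.5,0,4],[0.1,-0.1,5,0,4],[0.1,-0.1,7,0,4],[0.1,-0.1,8.6,0,4],[0.1,-0.1,8.6,0,3.5],[0.1,-0.1,8.6,0,2.5],[0.1,-0.1,8.6,0,1],[0.1,-0.1,8.6,0,0.5]]]' --grip_force 40

```text
clock: 2.7
ee_pos: [0.4424, -0.2484, 0.0756]
tcp_rot: [2.26, 2.179, 0.0]
wrist_force: [-0.1, 0.7, -1.5]
gripper_width: 0.0134
finger_force: 40.7
```

Emit:
play_rows --plan '[[[0,0,0,0,0.5],[0,0,0,0,0.5],[0,0,-1,0,0.5],[0,0,-3,0,0.5],[0,0,-6,0,0.5],[0,0,-9,0,0.5],[0,0,-11,0,0.5]]]'

```text
clock: 3.28
ee_pos: [0.4422, -0.2485, 0.1877]
tcp_rot: [2.26, 2.178, 0.001]
wrist_force: [-0.1, -1.4, -1.4]
gripper_width: 0.0136
finger_force: 40.9
```

```bash
python3 -c "
from h import *
go([.567,.0153,.16],1.6)
"
```

```text
t 3.28 pos [ 0.4422 -0.2485  0.1877] yaw -2.1 tilt [ 0.0021 -0.0017] j [-0.66  0.29 -0.3   0.98 -0.    0.95] w 0.0136 F [-0.1 -1.4 -1.4] ff 40.89850187301636
shift [26.83 11.5   2.76] twist -3.7 rows 7.030400992309736
```

Emit:
play_rows --plan '[[[3.5,1.5,0,-0.5,0.5],[7,3,0,-1,0.5],[10.5,4.5,0.4,-1.5,0.5],[14,6,0.8,-2,0.5],[17.5,7.5,1.2,-2.5,0.5],[21,9,1.6,-3,0.5],[24.5,10.5,2.2,-3.4,0.5],[27.1,11.5,2.7,-3.7,0.5]]]'

```text
clock: 3.95
ee_pos: [0.5675, 0.0213, 0.158]
tcp_rot: [2.188, 2.254, 0.002]
wrist_force: [-0.2, 0.5, -0.4]
gripper_width: 0.0134
finger_force: 40.8
```

Emit:
play_rows --plan '[[[0,0,0,0,0.5],[0,0,0,0,0.5],[0,0,0,0,0.5]]]'

```text
clock: 4.2
ee_pos: [0.5663, 0.0182, 0.1578]
tcp_rot: [2.19, 2.252, -0.001]
wrist_force: [0.2, -0.8, -1.3]
gripper_width: 0.0131
finger_force: 40.8
```

```bash
python3 -c "
from h import *
go([.567,.0183,.16],1.6)
a=cam('wrist')
b=cam('scene');t=cam('top')
import pickle; pickle.dump((a,b,t),open('c2.pkl','wb'))
for c in (a,b,t): print(proj(c,[.567,.0153,.06]))
f=lambda i:cv2.cvtColor(i,cv2.COLOR_RGB2BGR)
u=cv2.resize(f(a['color'])[110:310,180:380],(400,400),interpolation=cv2.INTER_CUBIC)
v=cv2.resize(f(b['color'])[170:310,280:420],(400,400),interpolation=cv2.INTER_CUBIC)
cv2.imwrite('pics/z3.png',np.clip(np.hstack([u,v])*1.3,0,255).astype(np.uint8))
"
```

```text
t 4.2 pos [0.5663 0.0182 0.1578] yaw 1.61 tilt [-0.0001 -0.0004] j [-0.1   0.43 -0.18  0.96 -0.    1.45] w 0.0131 F [ 0.2 -0.8 -1.3] ff 40.780452489852905
shift [ 0.01  0.07 -0.22] twist 0.01 rows 0.05595664469554684
(np.float64(283.4759825367929), np.float64(213.6799775549634))
(np.float64(336.0702887151532), np.float64(265.46499225227376))
(np.float64(217.2649249513845), np.float64(178.3112642932781))
```

View pics/z3.png

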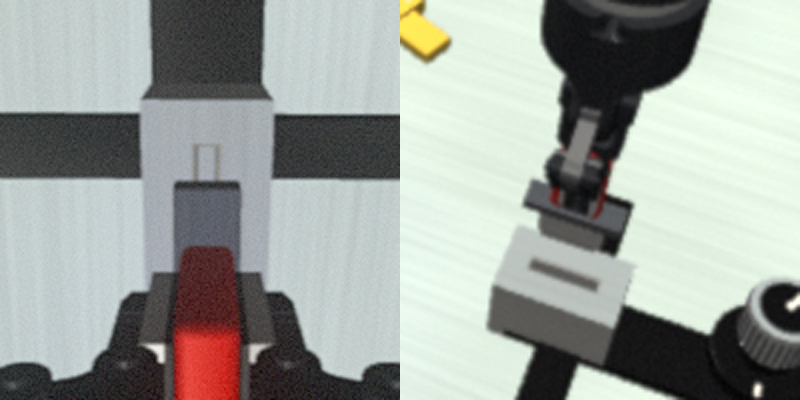

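In the wrist crop the slot's +y end is centred at (205.5,144), and the shoulder's +y top edge at (207,188), spanning x 174 to 240. The scene crop shows the gauge hanging upright above the slot.

```bash
python3 -c "
from h import *
import pickle
a=pickle.load(open('c2.pkl','rb'))[0]
W=lambda x,y,z:onz(a,180+(x+.5)/2-.5,110+(y+.5)/2-.5,z).round(4)
print('slot+y end',W(205.5,144.5,.06),'expect',.567,.0153+.022)
print('slot edges',W(192.5,150,.06),W(218.5,150,.06), W(193,180,.06),W(217.5,180,.06))
print('block corners',W(142,98,.06),W(272.5,98,.06),W(144,260,.06),W(269,260,.06))
print('shoulder',W(174,188,.135),W(240,188,.135),'->tip',W(207,188,.135)-[0,.03,0], 'bot',W(207,183,.127))
"
```

```text
slot+y end [0.5655 0.0407 0.06  ] expect 0.567 0.0373
slot edges [0.5606 0.0384 0.06  ] [0.5705 0.0387 0.06  ] [0.5611 0.0265 0.06  ] [0.5706 0.0268 0.06  ]
block corners [0.5414 0.0577 0.06  ] [0.59   0.0591 0.06  ] [ 0.5421 -0.0076  0.06  ] [ 0.5924 -0.0062  0.06  ]
shoulder [0.5571 0.0459 0.135 ] [0.5744 0.0464 0.135 ] ->tip [0.5658 0.0162 0.135 ] bot [0.5658 0.0452 0.127 ]
```

Emit:
play_rows --plan '[[[0.2,0,1,0,0.5],[0.2,0,2,0,0.5],[0.2,0,2.8,0,0.5],[0.2,0,3.4,0,0.5],[0.2,0,3.8,0,0.5],[0.2,0,4.1,0,0.5],[0.2,0,4.4,0,0.5],[0.2,0,4.4,0,0.5]]]'

```text
clock: 5.02
ee_pos: [0.5663, 0.0205, 0.1128]
tcp_rot: [-2.19, -2.252, 0.001]
wrist_force: [-0.1, -0.0, -0.7]
gripper_width: 0.0137
finger_force: 40.9
```

```bash
python3 -c "
from h import *
go([.567,.0203,.0906],1.6)
"
```

```text
t 5.02 pos [0.5663 0.0205 0.1128] yaw 1.6 tilt [-0.0006  0.    ] j [-0.09  0.47 -0.24  0.86 -0.    1.45] w 0.0137 F [-0.1 -0.  -0.7] ff 40.8841735124588
shift [-0.02  0.07  2.22] twist -0.0 rows 0.5324458200492826
```

Emit:
play_rows --plan '[[[0,0,0.4,0,0.5],[0,0,0.8,0,0.5],[0,0,1.2,0,0.5],[0,0,1.5,0,0.5],[0,0,1.8,0,0.5],[0,0,2.0,0,0.5],[0,0,2.2,0,0.5],[0,0,2.2,0,0.5]]]'

```text
clock: 5.68
ee_pos: [0.5663, 0.0205, 0.0909]
tcp_rot: [-2.19, -2.252, 0.001]
wrist_force: [0.6, -0.6, -0.7]
gripper_width: 0.0134
finger_force: 40.9
```

```bash
python3 -c "
from h import *
go([.567,.0203,.0906],1.6)
"
```

```text
t 5.68 pos [0.5663 0.0205 0.0909] yaw 1.59 tilt [-0.0005  0.    ] j [-0.09  0.49 -0.27  0.81 -0.    1.45] w 0.0134 F [ 0.6 -0.6 -0.7] ff 40.88449537754059
shift [-0.02  0.07  0.03] twist -0.01 rows 0.0194263789564653
```

Emit:
play_rows --plan '[[[0,0,0.05,0,0.5],[0,0,0.1,0,0.5],[0,0,0.15,0,0.5],[0,0,0.15,0,0.5]]]'

```text
clock: 6.02
ee_pos: [0.5667, 0.0205, 0.0905]
tcp_rot: [2.19, 2.252, 0.001]
wrist_force: [-2.0, -0.0, 5.7]
gripper_width: 0.0132
finger_force: 41.7
```

```bash
python3 -c "
from h import *
go([.567,.0203,.0906],1.6)
"
```

```text
t 6.02 pos [0.5667 0.0205 0.0905] yaw 1.6 tilt [ 0.0006 -0.0001] j [-0.09  0.5  -0.27  0.81 -0.    1.45] w 0.0132 F [-2.  -0.   5.7] ff 41.6567999124527
shift [-0.02  0.03 -0.01] twist -0.0 rows 0.00955092606439498
```

It's seated at the expected height with about 6 N of reaction force. I'll release and rise.

Emit:
play_rows --plan '[[[0,0,0.1,0,3],[0,0,0.1,0,5],[0,0,0.1,0,5],[0,0,0.1,0,5],[0,0,-1,0,5],[0,0,-4,0,5],[0,0,-7,0,6],[0,0,-9,0,7]]]'

```text
clock: 6.68
ee_pos: [0.5671, 0.0204, 0.1822]
tcp_rot: [2.189, 2.251, 0.002]
wrist_force: [0.4, -0.7, -0.0]
gripper_width: 0.0694
finger_force: 0.0
```

```bash
python3 -c "
from h import *
go([.5635,.1465,.18],97)
"
```

```text
t 6.68 pos [0.5671 0.0204 0.1822] yaw 1.6 tilt [ 0.0018 -0.0002] j [-0.09  0.41 -0.14  1.02  0.    1.45] w 0.0694 F [ 0.4 -0.7 -0. ] ff 0.0
shift [ 1.261e+01 -1.000e-02  2.200e-01] twist 84.6 rows 3.024500629698776
```

Emit:
play_rows --plan '[[[1.5,0,0,-6,8.5],[3,0,0,-12,8.5],[5,0,0,-18,8.5],[7,0,0,-24,8.5],[9,0,0,-30,8.5],[11,0,0,-36,8.5],[12.6,0,0,-42,8.5],[12.6,0,0,-48,8.5]]]'

```text
clock: 7.35
ee_pos: [0.5627, 0.1492, 0.1797]
tcp_rot: [-1.073, -2.952, -0.001]
wrist_force: [-0.0, -0.2, 0.5]
gripper_width: 0.0851
finger_force: 0.0
```

Emit:
play_rows --plan '[[[0,0,0,-6,8.5],[0,0,0,-12,8.5],[0,0,0,-18,8.5],[0,0,0,-24,8.5],[0,0,0,-30,8.5],[0,0,0,-36,8.5],[0,0,0,-42,8.5],[0,0,0,-47,8.5]]]'

```text
clock: 8.02
ee_pos: [0.5629, 0.1465, 0.1797]
tcp_rot: [0.189, -3.136, 0.0]
wrist_force: [0.1, -0.5, 0.1]
gripper_width: 0.0848
finger_force: 0.0
```

Emit:
play_rows --plan '[[[0,0,0,0,8.5],[0,0,0,0,8.5]]]'

```text
clock: 8.18
ee_pos: [0.563, 0.1464, 0.1798]
tcp_rot: [0.176, -3.137, 0.0]
wrist_force: [-0.7, -0.3, 0.6]
gripper_width: 0.085
finger_force: 0.0
```

```bash
python3 -c "
from h import *
go([.5635,.1465,.085],97)
a=cam('wrist');t=cam('top')
import pickle; pickle.dump((a,t),open('c3.pkl','wb'))
print(proj(a,[.5635,.1465,.1055]))
f=lambda i:cv2.cvtColor(i,cv2.COLOR_RGB2BGR)
u=cv2.resize(f(a['color'])[110:310,180:380],(400,400),interpolation=cv2.INTER_CUBIC)
v=cv2.resize(f(t['color'])[130:230,150:250],(400,400),interpolation=cv2.INTER_CUBIC)
cv2.imwrite('pics/z4.png',np.clip(np.hstack([u,v])*1.5,0,255).astype(np.uint8))
"
```

```text
t 8.18 pos [0.563  0.1464 0.1798] yaw 96.44 tilt [-0.0001 -0.    ] j [ 0.13  0.44 -0.1   1.03 -0.    0.02] w 0.085 F [-0.7 -0.3  0.6] ff 0.0
shift [-0.05  0.    9.48] twist -0.56 rows 2.2722319963308064
(np.float64(282.3786184741913), np.float64(220.21808995227926))
```

View pics/z4.png

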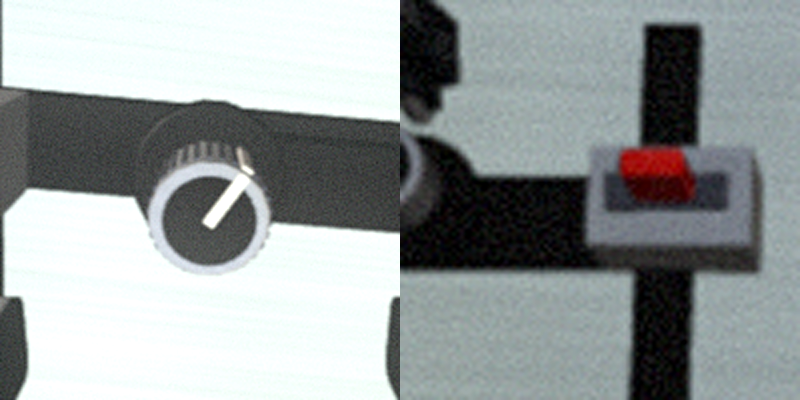

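The gauge is seated square in the block. The cap face in the wrist crop is centred at (209,219), with its line ending at (249,176).

```bash
python3 -c "
from h import *
import pickle
a=pickle.load(open('c3.pkl','rb'))[0]
W=lambda x,y,z:onz(a,180+(x+.5)/2-.5,110+(y+.5)/2-.5,z)
c=W(209,219,.1053);e=W(249,176,.1053);print(c,W(147,219,.1053),W(271,219,.1053),np.degrees(np.arctan2(*(e-c)[[1,0]])))
go([c[0],c[1],.085],97)
"
```

```text
[0.5626983  0.14774563 0.1053    ] [0.56516181 0.12589273 0.1053    ] [0.56023456 0.16960066 0.1053    ] 145.2537607347365
t 8.28 pos [0.563  0.1464 0.1798] yaw 96.44 tilt [ 0. -0.] j [ 0.13  0.44 -0.1   1.03 -0.    0.02] w 0.0848 F [ 0.2 -0.6 -0.9] ff 0.0
shift [0.02 0.13 9.48] twist -0.56 rows 2.2736617751303814
```

Emit:
play_rows --plan '[[[0,0.1,3,0,8.5],[0,0.1,6,0,8.5],[0,0.1,8,0,8.5],[0,0.1,9.4,0,8.5],[0,0.1,9.4,0,7],[0,0.1,9.4,0,5],[0,0.1,9.4,0,4],[0,0.1,9.4,0,3.5]]]' --grip_force 30

```text
clock: 8.95
ee_pos: [0.5639, 0.1475, 0.0873]
tcp_rot: [-0.18, 3.134, -0.0]
wrist_force: [-1.9, -0.2, 2.9]
gripper_width: 0.0432
finger_force: 31.7
```

Emit:
play_rows --plan '[[[0,0,0,0,3.5],[0,0,0,0,3.5],[0,0,0,0,3.5]]]'

```text
clock: 9.2
ee_pos: [0.5639, 0.1474, 0.0872]
tcp_rot: [-0.18, 3.134, -0.0]
wrist_force: [-1.2, -0.9, 6.5]
gripper_width: 0.0429
finger_force: 31.9
```

```bash
python3 -c "
from h import *
go([.563,.1475,.085],97);print(read_state()['torque'])
"
```

```text
t 9.2 pos [0.5639 0.1474 0.0872] yaw 96.58 tilt [0.0024 0.0001] j [ 0.13  0.52 -0.23  0.82 -0.    0.02] w 0.0429 F [-1.2 -0.9  6.5] ff 31.871175169944763
shift [0.08 0.02 0.22] twist -0.42 rows 0.05624295723026884
[-0.22603572  0.15268503 -0.04002416]
```

Emit:
play_rows --plan '[[[0,0,0.01,6,3.5],[0,0,0.03,12,3.5],[0,0,0.04,18,3.5],[0,0,0.05,24,3.5],[0,0,0.07,30,3.5],[0,0,0.08,36,3.5],[0,0,0.09,42,3.5],[0,0,0.11,48,3.5]]]'

```text
clock: 9.87
ee_pos: [0.5637, 0.147, 0.0861]
tcp_rot: [1.118, 2.934, -0.0]
wrist_force: [-2.2, -3.5, 8.4]
gripper_width: 0.0431
finger_force: 32.1
```

```bash
python3 -c "
from h import *
go([.563,.1475,.085],97);print(read_state()['torque'])
"
```

```text
t 9.87 pos [0.5637 0.147  0.0861] yaw 48.28 tilt [ 0.0021 -0.0009] j [ 0.13  0.52 -0.23  0.81 -0.    0.86] w 0.0431 F [-2.2 -3.5  8.4] ff 32.062532901763916
shift [ 0.08 -0.01  0.11] twist -48.72 rows 0.03271483632488338
[-0.76662203  0.44290206  0.06091576]
```

Emit:
play_rows --plan '[[[0,0,0.01,6,3.5],[0,0,0.03,12,3.5],[0,0,0.04,18,3.5],[0,0,0.05,24,3.5],[0,0,0.07,30,3.5],[0,0,0.08,36,3.5],[0,0,0.09,42,3.5],[0,0,0.11,48,3.5]]]'

```text
clock: 10.53
ee_pos: [0.5632, 0.1468, 0.085]
tcp_rot: [2.215, 2.225, 0.0]
wrist_force: [-3.0, -4.2, 9.9]
gripper_width: 0.0432
finger_force: 32.2
```

```bash
python3 -c "
from h import *
go([.563,.1475,.085],97);print(read_state()['torque'])
"
```

```text
t 10.53 pos [0.5632 0.1468 0.085 ] yaw 0.27 tilt [ 0.0013 -0.0012] j [ 0.13  0.53 -0.23  0.81 -0.    1.7 ] w 0.0432 F [-3.  -4.2  9.9] ff 32.24724233150482
shift [ 0.07 -0.02 -0.  ] twist 83.27 rows 0.01751895736423141
[-0.83102349  0.82999116  0.0929044 ]
```

Emit:
play_rows --plan '[[[0,0,0.01,5,3.5],[0,0,0.02,10,3.5],[0,0,0.03,15,3.5],[0,0,0.04,20,3.5],[0,0,0.06,25,3.5],[0,0,0.07,30,3.5],[0,0,0.08,35,3.5],[0,0,0.09,40,3.5]]]'

```text
clock: 11.2
ee_pos: [0.5629, 0.147, 0.0841]
tcp_rot: [2.842, 1.335, 0.0]
wrist_force: [-5.2, -3.6, 10.8]
gripper_width: 0.0433
finger_force: 32.3
```

```bash
python3 -c "
from h import *
go([.563,.1475,.085],97);print(read_state()['torque'])
"
```

```text
t 11.2 pos [0.5629 0.147  0.0841] yaw -39.67 tilt [ 0.0007 -0.0009] j [ 0.13  0.53 -0.23  0.81 -0.    2.39] w 0.0433 F [-5.2 -3.6 10.8] ff 32.312580943107605
shift [ 0.05 -0.02 -0.09] twist 43.33 rows 0.025993028543816264
[-0.6566431   1.04566452  0.08667383]
```

Emit:
play_rows --plan '[[[0,0,0,2,3.5],[0,0,0.01,4,3.5],[0,0,0.01,4,3.5]]]'

```text
clock: 11.45
ee_pos: [0.5628, 0.147, 0.084]
tcp_rot: [2.886, 1.238, 0.0]
wrist_force: [-4.6, -4.0, 11.1]
gripper_width: 0.0429
finger_force: 32.4
```

```bash
python3 -c "
from h import *
go([.563,.1475,.085],97);print(read_state()['torque'])
"
```

```text
t 11.45 pos [0.5628 0.147  0.084 ] yaw -43.55 tilt [ 0.0006 -0.0008] j [ 0.13  0.53 -0.23  0.81 -0.    2.46] w 0.0429 F [-4.6 -4.  11.1] ff 32.43646502494812
shift [ 0.05 -0.02 -0.1 ] twist 39.45 rows 0.027826658201215715
[-0.66837957  0.98618702 -0.06669304]
```

Emit:
play_rows --plan '[[[0,0,0,2,3.5],[0,0,0.01,4,3.5],[0,0,0.01,4,3.5]]]'

```text
clock: 11.7
ee_pos: [0.5628, 0.147, 0.0839]
tcp_rot: [2.928, 1.137, 0.0]
wrist_force: [-4.8, -3.4, 12.1]
gripper_width: 0.0432
finger_force: 32.5
```

```bash
python3 -c "
from h import *
go([.563,.1475,.085],97);print(read_state()['torque'],read_state()['joint_efforts'][5])
"
```

```text
t 11.7 pos [0.5628 0.147  0.0839] yaw -47.55 tilt [ 0.0006 -0.0008] j [ 0.13  0.53 -0.23  0.81 -0.    2.53] w 0.0432 F [-4.8 -3.4 12.1] ff 32.45203614234924
shift [ 0.05 -0.02 -0.11] twist 35.45 rows 0.029751675411399725
[-0.61795188  1.07104999 -0.03263267] 0.5291588790714741
```

Emit:
play_rows --plan '[[[0,0,0,2,3.5],[0,0,0.01,4,3.5],[0,0,0.01,4,3.5]]]'

```text
clock: 11.95
ee_pos: [0.5628, 0.147, 0.0838]
tcp_rot: [2.966, 1.034, 0.0]
wrist_force: [-5.3, -2.9, 11.7]
gripper_width: 0.0436
finger_force: 32.5
```

```bash
python3 -c "
from h import *
go([.563,.1475,.085],97);print(read_state()['torque'],read_state()['joint_efforts'][5])
"
```

```text
t 11.95 pos [0.5628 0.147  0.0838] yaw -51.55 tilt [ 0.0006 -0.0007] j [ 0.13  0.53 -0.23  0.81 -0.    2.6 ] w 0.0436 F [-5.3 -2.9 11.7] ff 32.46676504611969
shift [ 0.04 -0.02 -0.12] twist 31.45 rows 0.031593849395049334
[-0.59197255  1.05334425 -0.05948728] 0.5287934839725494
```

```bash
python3 -c "
from h import *
a=cam('wrist');b=cam('scene')
import pickle; pickle.dump((a,b),open('c4.pkl','wb'))
print(proj(a,[.563,.1475,.102]))
f=lambda i:cv2.cvtColor(i,cv2.COLOR_RGB2BGR)
u=cv2.resize(f(a['color'])[160:360,180:380],(400,400),interpolation=cv2.INTER_CUBIC)
v=cv2.resize(f(b['color'])[220:340,340:460],(400,400),interpolation=cv2.INTER_CUBIC)
cv2.imwrite('pics/z5.png',np.clip(np.hstack([u,v])*1.4,0,255).astype(np.uint8))
"
```

```text
(np.float64(283.1772861828959), np.float64(294.0683451611237))
```

View pics/z5.png

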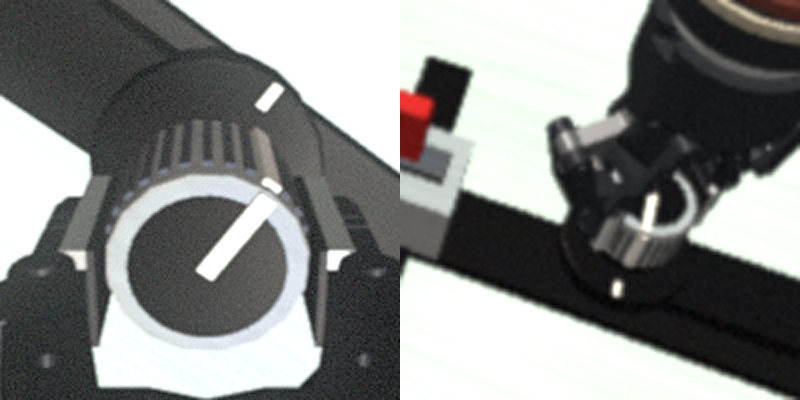

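The wrist crop shows the line running from (207,270) to (268,198), and the tick at (270,97).

```bash
python3 -c "
from h import *
import pickle
a=pickle.load(open('c4.pkl','rb'))[0]
W=lambda x,y,z:onz(a,180+(x+.5)/2-.5,160+(y+.5)/2-.5,z)
c=W(207,262,.102);s=W(206,274,.102);e=W(269,197,.102);t=W(270,97,.054)
g=lambda d:np.degrees(np.arctan2(d[1],d[0]))
print(c,s,g(e-s),g(e-c),t,g(t-np.array([.563,.147,0])),np.linalg.norm((t-np.array([.563,.147,0]))[:2]))
"
```

```text
[0.56427153 0.14847116 0.102     ] [0.56186886 0.14683234 0.102     ] 2.9896711407589303 -1.4220643716787449 [0.59165756 0.14799777 0.054     ] 1.9940686636296145 0.02867492586106335
```

Emit:
play_rows --plan '[[[0,0,0,2,3.5],[0,0,0,4,3.5],[0,0,0,4,3.5]]]'

```text
clock: 12.3
ee_pos: [0.5629, 0.1472, 0.0837]
tcp_rot: [2.999, 0.932, 0.001]
wrist_force: [-4.0, -2.5, 9.8]
gripper_width: 0.0432
finger_force: 32.3
```

```bash
python3 -c "
from h import *
go([.563,.1475,.085],97);s=read_state();print(s['torque'],s['joint_efforts'][5])
"
```

```text
t 12.3 pos [0.5629 0.1472 0.0837] yaw -55.48 tilt [ 0.0008 -0.0006] j [ 0.13  0.53 -0.23  0.81 -0.    2.67] w 0.0432 F [-4.  -2.5  9.8] ff 32.31703162193298
shift [ 0.02 -0.02 -0.13] twist 27.52 rows 0.03136573035226954
[-0.54221111  0.81656832  0.79482668] 1.423928216099739
```

Emit:
play_rows --plan '[[[0,0,0,2,3.5],[0,0,0,4,3.5],[0,0,0,4,3.5]]]'

```text
clock: 12.55
ee_pos: [0.5642, 0.1479, 0.0838]
tcp_rot: [3.03, 0.828, 0.005]
wrist_force: [0.8, 0.8, 7.7]
gripper_width: 0.043
finger_force: 32.1
```

```bash
python3 -c "
from h import *
go([.563,.1475,.085],97);s=read_state();print(s['torque'],s['joint_efforts'][5])
a=cam('wrist');
import pickle; pickle.dump(a,open('c5.pkl','wb'))
f=lambda i:cv2.cvtColor(i,cv2.COLOR_RGB2BGR)
u=cv2.resize(f(a['color'])[160:360,180:380],(600,600),interpolation=cv2.INTER_CUBIC)
cv2.imwrite('pics/z6.png',np.clip(u*1.4,0,255).astype(np.uint8))
"
```

```text
t 12.55 pos [0.5642 0.1479 0.0838] yaw -59.43 tilt [0.0031 0.0008] j [ 0.13  0.53 -0.23  0.81  0.    2.74] w 0.043 F [0.8 0.8 7.7] ff 32.05944299697876
shift [-0.12 -0.03 -0.13] twist 23.57 rows 0.04240739513461971
[ 0.16627829 -0.27917131  0.81082042] 1.4581432566046715
```

View pics/z6.png

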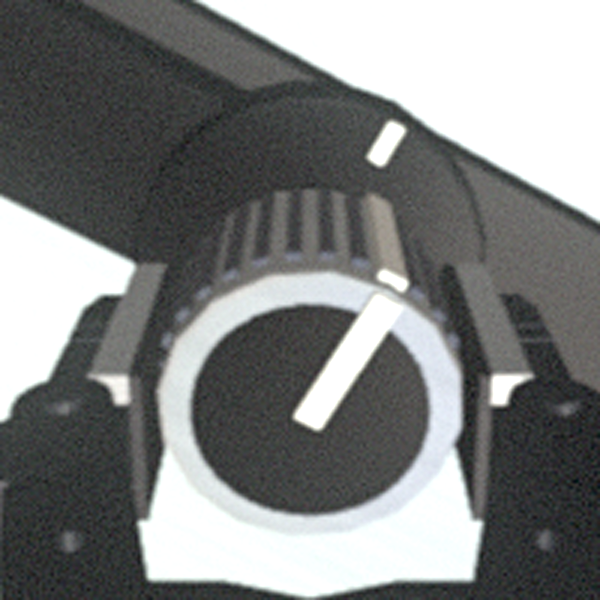

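The torque jumped to 0.8 N m and the fingers now slip on the cap, with the line on the tick, so the cap is bottomed. I'll back off 90°.

Emit:
play_rows --plan '[[[0,0,0,0,3.5],[0,0,-0.01,-6,3.5],[0,0,-0.03,-12,3.5],[0,0,-0.04,-18,3.5],[0,0,-0.05,-24,3.5],[0,0,-0.07,-30,3.5],[0,0,-0.08,-36,3.5],[0,0,-0.1,-45,3.5]]]'

```text
clock: 13.27
ee_pos: [0.5636, 0.1484, 0.0847]
tcp_rot: [-2.507, -1.893, -0.004]
wrist_force: [-1.4, 3.5, 9.1]
gripper_width: 0.0432
finger_force: 32.2
```

Emit:
play_rows --plan '[[[0,0,-0.01,-6,3.5],[0,0,-0.03,-12,3.5],[0,0,-0.04,-18,3.5],[0,0,-0.05,-24,3.5],[0,0,-0.07,-30,3.5],[0,0,-0.08,-36,3.5],[0,0,-0.1,-41,3.5],[0,0,-0.1,-45,3.5]]]'

```text
clock: 13.93
ee_pos: [0.5628, 0.1483, 0.0856]
tcp_rot: [-1.592, -2.708, -0.003]
wrist_force: [-4.6, 2.9, 12.0]
gripper_width: 0.0432
finger_force: 32.4
```

Emit:
play_rows --plan '[[[0,0,0,0,3.5],[0,0,0,0,3.5],[0,0,0,0,3.5],[0,0,0,0,3.5]]]'

```text
clock: 14.27
ee_pos: [0.5628, 0.1483, 0.0856]
tcp_rot: [-1.598, -2.704, -0.003]
wrist_force: [-5.2, 3.4, 11.6]
gripper_width: 0.043
finger_force: 32.5
```

```bash
python3 -c "
from h import *
go([.563,.1475,.085],97);s=read_state();print(s['torque'],s['joint_efforts'][5])
a=cam('wrist');t=cam('top')
import pickle; pickle.dump(a,open('c6.pkl','wb'))
f=lambda i:cv2.cvtColor(i,cv2.COLOR_RGB2BGR)
u=cv2.resize(f(a['color'])[160:360,180:380],(400,400),interpolation=cv2.INTER_CUBIC)
v=cv2.resize(f(t['color'])[100:280,180:440],(400,277),interpolation=cv2.INTER_CUBIC)
v=cv2.copyMakeBorder(v,0,123,0,0,cv2.BORDER_CONSTANT)
cv2.imwrite('pics/z7.png',np.clip(np.hstack([u,v])*1.4,0,255).astype(np.uint8))
"
```

```text
t 14.27 pos [0.5628 0.1483 0.0856] yaw 28.83 tilt [0.0005 0.0018] j [ 0.13  0.53 -0.23  0.81  0.    1.2 ] w 0.043 F [-5.2  3.4 11.6] ff 32.53929555416107
shift [-0.08 -0.02  0.06] twist -68.17 rows 0.024959333200069402
[0.71757518 0.94547766 0.03426494] 0.03892397624440491
```

View pics/z7.png

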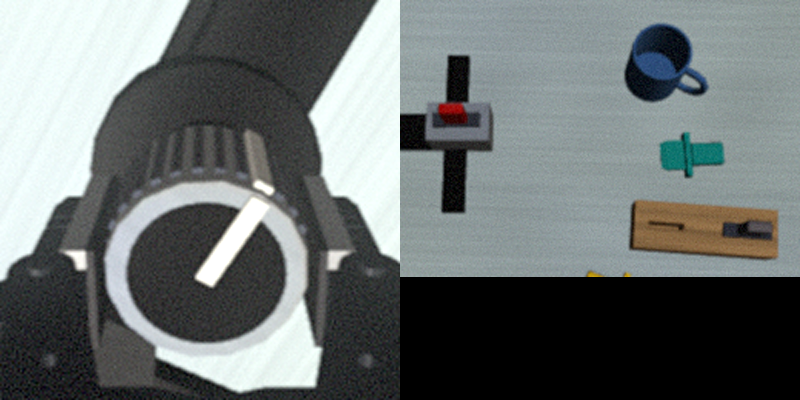

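The line now runs from (205,280) to (262,198). The grey gauge and the mug haven't moved. I'll compare the line angle with the bottomed picture.

```bash
python3 -c "
from h import *
import pickle
g=lambda d:np.degrees(np.arctan2(d[1],d[0]))
a=pickle.load(open('c5.pkl','rb'));W=lambda x,y,z:onz(a,180+x/3,160+y/3,z)
z0=g(W(391,297,.102)-W(309,424,.102))
b=pickle.load(open('c6.pkl','rb'));W=lambda x,y,z:onz(b,180+x/2,160+y/2,z)
z1=g(W(262,198,.104)-W(205,280,.104));print(z0,z1,z1-z0,read_state()['finger_force'],read_state()['joint_vel'])
"
```

```text
1.3124984913984858 87.72176805768682 86.40926956628833 32.538902163505554 [ 0.00098743 -0.00083667  0.00095058  0.00213976  0.0001998  -0.00139271]
```

```bash
python3 -c "
from station import *
print(job_done())"
```

```text
the job is handed in; nothing more can be done
None
```

I handed the job in, though it returned no verdict: the red gauge is seated in the melter's slot, and the cap was screwed to its stop, backed off about 87° (1.5 rad) and is still gripped; the grey gauge and mug look unmoved.

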